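# Rotate the enamel jars in the sloped lane

### The job

Take the oldest jar, the one at the low front end of the sloped lane, and stand it upright on the pan of the bench scale. Then load the spare small jar into the lane behind the jars that are left, and push the whole row down from behind until it is closed up and bears on the front stop; hold it there with a steady push of about 8 N for half a second (under 4 N proves nothing, over 18 N cracks the jars). Keep the jars upright, do not lift the two that stay in the lane, and leave the bigger jar where it stands.

Things in the scene. Friction and masses are not known exactly. Their poses are not given: they have to be found in the camera images.
- lane: fixed sloped steel lane, high back end open. Origin on its floor, 22 mm above the table, mid width. x runs up the lane (0.14 rad above level) to the back end at x = 175 mm; y to its left, z square to the floor. 44 mm wide inside; rails 4 mm thick, 12 mm above the floor. Jars stick (friction 0.3). The upright front stop plate, 46 mm high, is set with its face between x = 0 and -12 mm, not reported: feel for it
- jar_front: small screw-top jar, 46 mm high, 60 g nominal: body 38 mm across, black lid 39 mm across from 33 mm up to the top. Origin: centre of its underside, z along its axis to the lid. The oldest jar: foremost in the lane, centre about 20 mm up the lane from the lane's origin, so it may hang 0 to 14 mm short of the stop
- jar_middle: same kind of small jar, second in the lane, up to 7 mm clear of the front one
- jar_back: same kind of small jar, third in the lane, 1 to 10 mm clear of the second; at the start its centre is at most 108 mm up the lane from the lane's origin, so there is room for one more jar behind it
- jar_new: same kind of small jar, the spare, standing on the table outside the lane. Origin: centre of its underside
- big_jar: bigger jar with a white lid, 43 mm across and 50 mm high, on the table: not part of the job, to be left alone. Origin: centre of its underside
- scale: fixed low bench scale, 88 x 84 mm, standing on the table. Origin: under its middle; its display faces -x
- scale_pan (a point): centre of the top of the scale's round steel pan, 72 mm across, 23 mm above the table
Mind the look-alikes: they are no part of the job. What is shaped like the jar_front but pink or turquoise is not meant.

How it is judged:
By the outcome, as a careful person would: the job done as asked, in the order asked, and still so for the second after the job is handed in, with the robot touching nothing.
It also fails if it takes over 72 s, if anything falls off the work surface, if the arm or the gripper's body presses on something with over 40 N, if the wrist force passes 120 N, or if a joint passes its speed limit or range.

### The arm

A 6-joint arm with a two-finger parallel gripper is mounted at the origin on the work surface; the furniture and walls round the work are solid. World frame = base frame: x ahead of the robot, y to its left, z up, the work surface at z = 0. Lengths are in m, angles in rad, forces in N, time in s.
With the tool pointing down it reaches from about 0.275 to 0.75 m from the base axis. Payload 10.2 kg.
Tool frame: the origin (TCP) lies midway between the tips of the shut fingers; the grasp point (between the pads) lies arm.tcp_to_grasp behind it (arm.tcp_to_grasp is the distance from the TCP to the grasp point, in m); z points along the fingers, y is the line along which they close (so a half turn about z gives the same grasp; the last joint's range is limited). The gripper opens to 88 mm and grips with 3 to 60 N. Pads are 18 mm wide; open, the fingers measure 123 mm over their backs; the gripper's body (75 mm by 187 mm) begins 45 mm behind the grasp point.
Start: joints at [-1.334, 0.313, 1.498, -0, 1.331, -0.223], TCP at [0.233, -0.47, 0.239] pointing down, gripper open.
Joint ranges: [-2.94, 2.94], [-0.97, 2.17], [0.19, 2.56], [-1.23, 4.37], [0.02, 3.11], [-2.88, 2.88]. Speed limits (rad/s): [2.39, 2.39, 3.01, 3.14, 3.14, 3.14].

### API

Orientations are given as a rotation vector (axis times angle).
In Python, from rig import telemetry, viewer, workorder, arm gives the robot as it stands.
- The arm moves only by the tool arm_command, never from a script. Its argument "increments" is a list of rows, each a list of 7 numbers: the shift along the world's x, y, z in m, then the turn, a rotation vector about the world's x, y, z in degrees, then the closure in counts, from 0 (fully open) to 255 (shut). A call has 1 to 10 rows; each row shifts and turns the commanded pose from where the row before left it; what a row does not reach is not made up. A row lasts 1/10 s, in which the tool goes at most 50 mm and 8.59 degrees, less where a joint would pass 70% of its speed; a pose out of reach is approached as far as the arm can. A call is refused whole if a number of a shift passes 0.05 or a number of a turn 8.59, either way. A call with a gripper value outside its range is refused whole. The fingers move at their own pace and stop on an object; the grip force is fixed at half the most. Time passes only in rows, so rows that do not move let the fingers close. It gives the time, the measured TCP pose, the force, the opening and the grip force at its end, in the units of the state.
- telemetry.read_state(): the state, without advancing time (a new reading comes with each control period).
- viewer.read_camera(name): name is "side" or "top"; returns a dict with "color" (420x560x3 uint8, red, green, blue), "vfov" (degrees; the focal length in pixels is half the picture's height over the tangent of half this angle, whatever the lens; pixels are square), "cx", "cy" (the principal point, pixels), "k1" (the pictures are not rectified: a ray, as slopes to the right and down, at radius r is drawn at 1 + k1 r^2 times it, then the intrinsics apply), "R" (3x3) and "t" (3): a world point X has camera coordinates R X + t. Camera axes: x right, y down, z forward; pixel columns grow to the right and rows downward; lengths in m; the calibration is good to about 2 mm. A picture is of the moment at which its call begins. There is no depth.
- workorder.finish_job(): hands the job in; it is judged then, once.
The state is a dict: "time_s": time; "joint_pos": joint angles; "dq": joint speeds; "effort": joint torques, N m; "ee_pos": TCP position; "eef_rot": TCP orientation; "contact_force": force on the tool from outside, world axes, zero at the start; "ft_torque": the same for the moment, N m; "width": finger opening in m; "grip_force": force on a finger pad.
Only numpy, scipy, OpenCV 4.12 (cv2) and the standard library are available. Lean on these libraries where they do the work, as an engineer would, in place of code of your own. Each camera call takes 0.05 s, during which the arm holds its last target. There are 200 camera calls.

## Working session

There is one attempt and no reset: what is moved stays moved. The work goes in short steps, Python scripts to look and compute and a tool call to move; the robot and the scene stay as the last step left them, time stands still between calls to the robot, and variables do not carry over. Pictures are saved under pics/ and viewed, at most 10 in all, crops included, and the job is handed in when it is done.

Besides the shell and the picture viewer there is one more tool, called after "Call:" by a JSON object that holds its "name" and its "arguments". arm_command: Moves the arm, as the interface text tells. Its arguments: {"type":"object","properties":{"increments":{"type":"array","items":{"type":"array","items":{"type":"number"}}}},"required":["increments"]}

```bash
mkdir -p pics
cat > h.py <<'E'
import cv2, numpy as np
from rig import telemetry, viewer, workorder, arm
def cam(n):
    return viewer.read_camera(n)
def K(c):
    f=210/np.tan(np.radians(c['vfov'])/2); return np.array([[f,0,c['cx']],[0,f,c['cy']],[0,0,1]]), np.array([c['k1'],0,0,0,0.])
def ray(c,px):
    k,d=K(c); u=cv2.undistortPoints(np.array([[px]],float),k,d)[0,0]
    R=np.array(c['R']);t=np.array(c['t']); return -R.T@t, R.T@np.array([u[0],u[1],1])
def onz(c,px,z):
    o,d=ray(c,px); return o+d*(z-o[2])/d[2]
def proj(c,X):
    k,d=K(c); return cv2.projectPoints(np.array(X,float).reshape(-1,1,3),cv2.Rodrigues(np.array(c['R']))[0],np.array(c['t'],float),k,d)[0][:,0]
def save(c,n,crop=None,s=1):
    im=c['color'][...,::-1]
    if crop: x0,y0,x1,y1=crop; im=im[y0:y1,x0:x1]
    cv2.imwrite('pics/'+n,cv2.resize(np.ascontiguousarray(im),None,fx=s,fy=s,interpolation=cv2.INTER_CUBIC))
E
python3 - <<'E'
from h import *
import pickle
d={n:cam(n) for n in('top','side')}
pickle.dump(d,open('c0.pkl','wb'))
for n,c in d.items():
    save(c,n+'0.png',s=1.4); o,_=ray(c,(280,210)); print(n,o.round(3),c['vfov'],c['k1'])
print(arm.tcp_to_grasp, telemetry.read_state())
E
```

```text
top [0.349 0.022 0.902] 52.09212593925319 -0.010513976731053384
side [ 0.346 -0.84   0.409] 50.47449308463385 0.015445986617685486
0.0187 {'time_s': 0.1, 'joint_pos': array([-1.33437570e+00,  3.13379859e-01,  1.49834676e+00,  2.25857667e-05,
        1.33093038e+00, -2.23399971e-01]), 'dq': array([-0.00017624, -0.00192763, -0.00323797, -0.00103691,  0.00017662,
       -0.00018548]), 'effort': array([ 2.72959122e-03, -4.02813077e+01, -2.52644902e+01,  6.95532351e-02,
        3.41991428e-02, -4.46243166e-05]), 'ee_pos': array([ 0.23293477, -0.47027432,  0.23823094]), 'eef_rot': array([-3.05789290e+00, -7.15687325e-01, -2.35643955e-05]), 'contact_force': array([ 1.05204816, -0.85899408,  0.16327975]), 'ft_torque': array([ 0.02654429, -0.01275169,  0.0105397 ]), 'grip_force': 0.0, 'width': 0.0879543478348488}
```

View pics/top0.png

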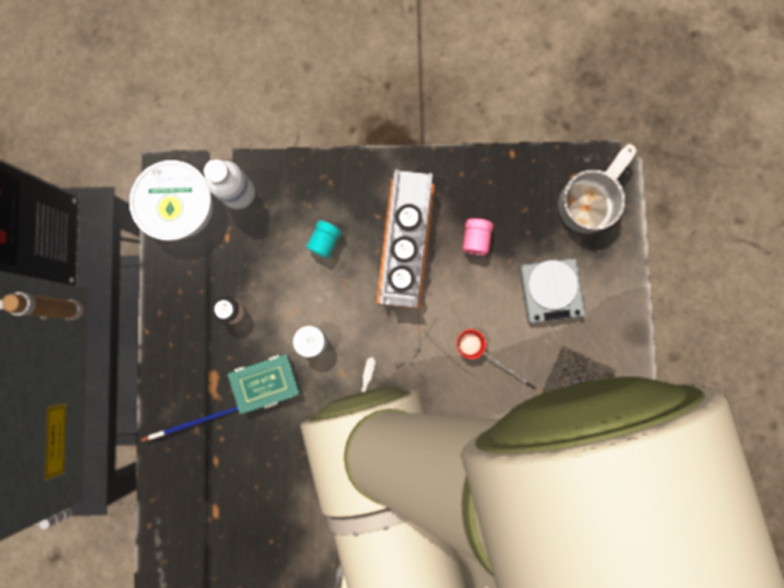

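View pics/side0.png

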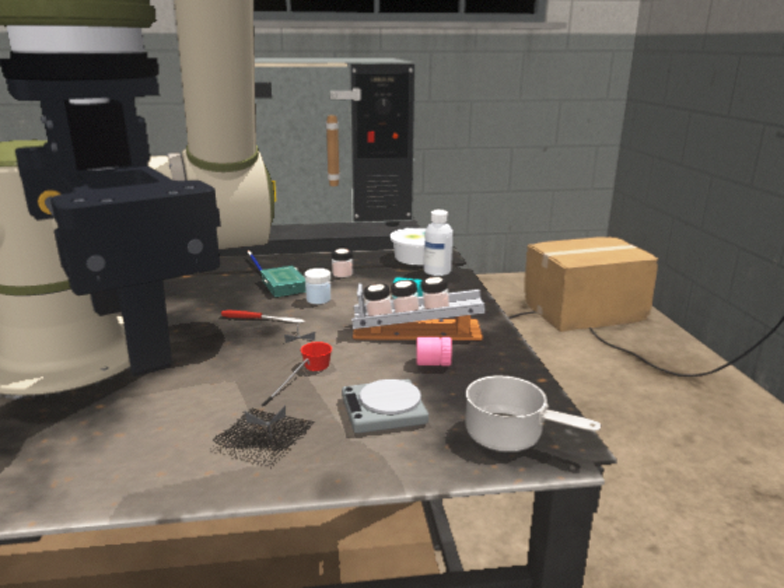

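The top view (784×588) shows the lane with three black-lidded jars at (401,279), (404,249) and (408,217), with the low front end toward the bottom. The spare is at (226,310) and the white-lidded big jar at (309,341). The pan is at (553,286), and the pink and turquoise look-alikes are at (477,237) and (323,239).

```bash
cat > m.py <<'E'
from h import *
def disc(c,p,r=13,lo=150,minA=12):
    im=c['color']; x,y=map(int,p); s=8
    sub=im[y-r:y+r+1,x-r:x+r+1].astype(np.uint8)
    g=cv2.resize(cv2.cvtColor(np.ascontiguousarray(sub),cv2.COLOR_RGB2GRAY),None,fx=s,fy=s,interpolation=cv2.INTER_CUBIC)
    cs,_=cv2.findContours((g>lo).astype(np.uint8),cv2.RETR_EXTERNAL,cv2.CHAIN_APPROX_NONE)
    best=max((q for q in cs if cv2.contourArea(q)>minA*s*s),key=lambda q:-np.hypot(*(np.array(cv2.minEnclosingCircle(q)[0])-s*(r+.5))))
    (a,b),ax,_=cv2.fitEllipse(best)
    return np.array([x-r+(a+.5)/s-.5,y-r+(b+.5)/s-.5]),np.array(ax)/s
def tri(c1,p1,c2,p2):
    o1,d1=ray(c1,p1);o2,d2=ray(c2,p2)
    s=np.linalg.lstsq(np.c_[d1,-d2],o2-o1,rcond=None)[0]
    a=o1+s[0]*d1;b=o2+s[1]*d2
    return (a+b)/2,np.linalg.norm(a-b)
E
python3 - <<'E'
from m import *; import pickle
d=pickle.load(open('c0.pkl','rb')); T,S=d['top'],d['side']
P={'front':((401,279),(376,288)),'mid':((404,249),(404,286)),'back':((408,217),(435,282)),'new':((226,310),(342,253)),'pan':((553,286),(391,396)),'big':((309,341),(317,273))}
for n,(a,b) in P.items():
    try:
        r=26 if n=='pan' else 13
        pa,ax=disc(T,np.array(a)/1.4,r,150 if n!='pan' else 165)
        pb,bx=disc(S,np.array(b)/1.4,r if n=='pan' else 9,150)
        X,e=tri(T,pa,S,pb); print(n,pa.round(1),ax.round(1),pb.round(1),bx.round(1),X.round(4),e.round(4))
        for z in(.05,): print('   onz',onz(T,pa,.046 if n=='new' else .023 if n=='pan' else z).round(4))
    except Exception as ex: print(n,ex)
save(T,'ca.png',(255,110,325,230),5); save(S,'cb.png',(230,160,360,260),6)
E
```

```text
front [286.3 198.5] [13.6 13.8] [268.1 205. ] [ 4.8 12.2] [0.4435 0.0168 0.0702] 0.0001
   onz [0.4458 0.0167 0.05  ]
mid [287.4 176.6] [27.3 30.3] [286.9 201.7] [ 6.8 11.9] [0.484  0.0138 0.077 ] 0.0031
   onz [0.49   0.0134 0.05  ]
back [290.8 154.8] [28.8 30.1] [309.4 199.9] [ 4.7 12.4] [0.5279 0.006  0.0816] 0.0008
   onz [0.5344 0.0054 0.05  ]
new [159.2 220.5] [13.2 13.3] [243.8 178.9] [3.5 9.2] [0.4085 0.2715 0.0458] 0.0002
   onz [0.4084 0.2714 0.046 ]
pan [394.4 205.8] [44.2 45.6] [275.1 283.9] [34.3 56.5] [ 0.4291 -0.2066  0.0175] 0.0003
   onz [ 0.4285 -0.2051  0.023 ]
big [219.8 243.1] [23.4 23.9] [226.6 198.1] [14.8 20.3] [0.3604 0.1519 0.0388] 0.0005
   onz [0.3605 0.1502 0.05  ]
```

View pics/ca.png

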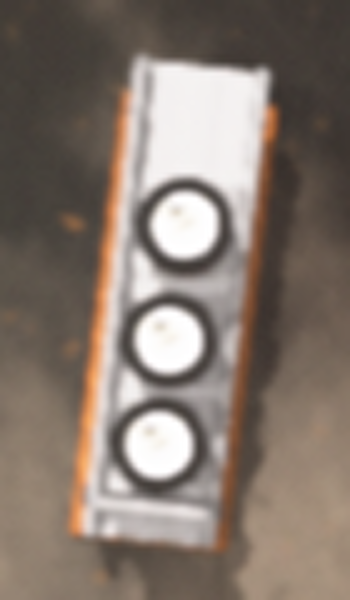

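View pics/cb.png

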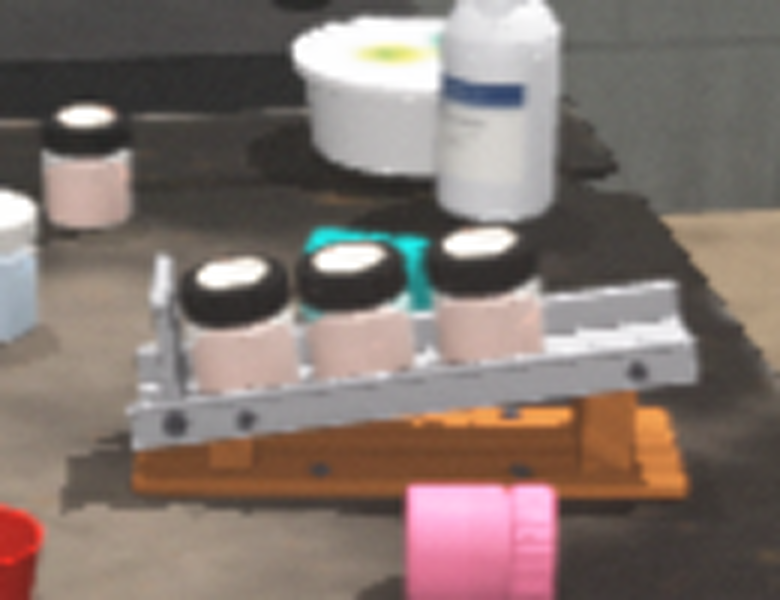

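The crops confirm the front jar: its lid centre is at top px (286.3,198.5), directly above the stop plate at crop (155,505). The middle jar is at (289.1,177.9) and the back jar at (291.9,155.1). The black-lidded pink-bodied jar at left, top px (159.2,220.5), is the spare. The all-pink jar (lying down) and the turquoise one are the look-alikes.

```bash
cat >> m.py <<'E'
from scipy.spatial.transform import Rotation as Rn
import json
def lane():
    L=json.load(open('lane.json')); a=.14; y=L['yaw']
    R=(Rn.from_euler('z',y)*Rn.from_euler('y',-a)).as_matrix()
    return R,np.array(L['o'])
def go(pos,R):
    """pos=grasp TCP target, R tool matrix; prints delta"""
    s=telemetry.read_state(); Rc=Rn.from_rotvec(s['eef_rot'])
    d=np.array(pos)-s['ee_pos']; w=(Rn.from_matrix(R)*Rc.inv()).as_rotvec(degrees=True)
    print('t',round(s['time_s'],2),'d mm',(d*1e3).round(1),'turn',w.round(2),'F',np.array(s['contact_force']).round(2),'w',round(s['width']*1e3,1),'g',round(s['grip_force'],1))
def tool(Rl,flip):  # z down lane normal, y along +-lane y
    y=Rl[:,1]*flip; z=-Rl[:,2]; return np.c_[np.cross(y,z),y,z]
E
python3 - <<'E'
from m import *; import pickle
d=pickle.load(open('c0.pkl','rb')); T,S=d['top'],d['side']
c=lambda p:(254.5+p[0]/5+.0, 109.5+p[1]/5)
lb,lf,rb,rf=[onz(T,c(p),z)[:2] for p,z in(((137,62),.058),((92,505),.034),((268,72),.058),((226,510),.034))]
print(lb,lf,rb,rf)
for a,b in((lb,lf),(rb,rf)): v=a-b; print('yaw',np.arctan2(v[1],v[0]),np.linalg.norm(v))
print('width',np.linalg.norm(lb-rb))
tops=[]
for p,z in(((157,443),.0704),((171,340),.0759),((185,226),.0820)):
    tops.append(onz(T,c(p),z)); print(tops[-1].round(4))
for a,b in(((157,443),(230,273)),((171,340),(348,260)),((185,226),(480,241))):
    print('tri',tri(T,c(a),S,(229.5+b[0]/6,159.5+b[1]/6)))
v=tops[2]-tops[0]; print('jar yaw',np.arctan2(v[1],v[0]),np.linalg.norm(v),np.linalg.norm(tops[1]-tops[0]))
s=telemetry.read_state(); print(Rn.from_rotvec(s['eef_rot']).as_matrix().round(3))
E
```

```text
[0.60042535 0.02173792] [0.42391636 0.04432757] [ 0.59499982 -0.03088569] [ 0.42056182 -0.00991786]
yaw -0.12728823754846122 0.17794863139111627
yaw -0.11962825075937264 0.17569366916288517
width 0.05290255526461692
[0.4444 0.0175 0.0704]
[0.4839 0.0111 0.0759]
[0.5275 0.0046 0.082 ]
tri (array([0.4437114 , 0.01758654, 0.06989816]), np.float64(0.0014352936825890678))
tri (array([0.48367498, 0.01115917, 0.07526544]), np.float64(0.0006722163690296564))
tri (array([0.52782174, 0.00460723, 0.08255801]), np.float64(0.0008222738475826708))
jar yaw -0.1538118916286177 0.08494080329362193 0.04042723699331305
[[ 0.896  0.444 -0.   ]
 [ 0.444 -0.896  0.001]
 [ 0.    -0.001 -1.   ]]
```

```bash
echo '{"o":[0.4285,0.0178,0.022],"yaw":-0.13}'>lane.json
python3 - <<'E'
from m import *
R,o=lane(); top=np.array([.4441,.0175,.0702])
for q in [top]: print(((q-o)@R*1e3).round(1))
A=tool(R,-1)
go(top+R[:,2]*.06,A); go(top-R[:,2]*.030,A); print(R[:,2].round(3))
E
```

```text
[22.1  1.7 45.6]
t 0.1 d mm [ 202.9  488.9 -108.6] turn [  1.27  -8.02 -33.74] F [ 1.05 -0.86  0.16] w 88.0 g 0.0
t 0.1 d mm [ 215.3  487.2 -197.7] turn [  1.27  -8.02 -33.74] F [ 1.05 -0.86  0.16] w 88.0 g 0.0
[-0.138  0.018  0.99 ]
```

Call:
{"name": "arm_command", "arguments": {"increments": [[0.017,0.041,-0.003,0.11,-0.67,-2.8,0],[0.017,0.041,-0.003,0.11,-0.67,-2.8,0],[0.017,0.041,-0.003,0.11,-0.67,-2.8,0],[0.017,0.041,-0.003,0.11,-0.67,-2.8,0],[0.017,0.041,-0.003,0.11,-0.67,-2.8,0],[0.017,0.041,-0.003,0.11,-0.67,-2.8,0],[0.017,0.041,-0.003,0.11,-0.67,-2.8,0],[0.017,0.041,-0.003,0.11,-0.67,-2.8,0],[0.017,0.041,-0.003,0.11,-0.67,-2.8,0],[0.017,0.041,-0.003,0.11,-0.67,-2.8,0]]}}

```text
time_s: 1.1
ee_pos: [0.4032, -0.0587, 0.2086]
eef_rot: [3.128, -0.05, 0.184]
contact_force: [-0.5, -0.8, -1.8]
width: 0.0882
grip_force: 0.0
```

Call:
{"name": "arm_command", "arguments": {"increments": [[0.016,0.039,-0.039,0.08,-0.66,-2.9,0],[0.016,0.039,-0.039,0.08,-0.66,-2.9,0],[0,0,0,0,0,0,0],[0,0,0,0,0,0,0],[0,0,0,0,0,0,0]]}}

```text
time_s: 1.6
ee_pos: [0.4313, 0.0065, 0.1417]
eef_rot: [3.116, -0.205, 0.221]
contact_force: [0.4, -0.8, 0.9]
width: 0.0883
grip_force: 0.0
```

Run:
```python
from m import *
R,o=lane(); top=np.array([.4441,.0175,.0702]); A=tool(R,-1)
go(top+R[:,2]*.06,A); go(top-R[:,2]*.030,A)
```

```text
t 1.6 d mm [  4.5  12.1 -12.1] turn [0.12 0.07 0.09] F [ 0.44 -0.83  0.91] w 88.3 g 0.0
t 1.6 d mm [  17.    10.5 -101.2] turn [0.12 0.07 0.09] F [ 0.44 -0.83  0.91] w 88.3 g 0.0
```

Call:
{"name": "arm_command", "arguments": {"increments": [[0.005,0.012,-0.012,0.1,0,0.1,0],[0.003,0,-0.02,0,0,0,0],[0.003,0,-0.02,0,0,0,0],[0.003,0,-0.02,0,0,0,0],[0.002,-0.001,-0.018,0,0,0,0],[0.001,0,-0.01,0,0,0,0],[0,0,0,0,0,0,0],[0,0,0,0,0,0,0]]}}

```text
time_s: 2.4
ee_pos: [0.4483, 0.0179, 0.0417]
eef_rot: [3.118, -0.203, 0.22]
contact_force: [0.0, -0.0, 1.1]
width: 0.088
grip_force: 0.0
```

Run:
```python
from m import *
R,o=lane(); top=np.array([.4441,.0175,.0702]); A=tool(R,-1)
go(top-R[:,2]*.029,A)
T=cam('top');S=cam('side')
save(S,'s1.png',(200,120,400,280),4)
```

```text
t 2.4 d mm [-0.2 -0.9 -0.2] turn [0.   0.06 0.01] F [ 0.02 -0.    1.15] w 88.0 g 0.0
```

View pics/s1.png

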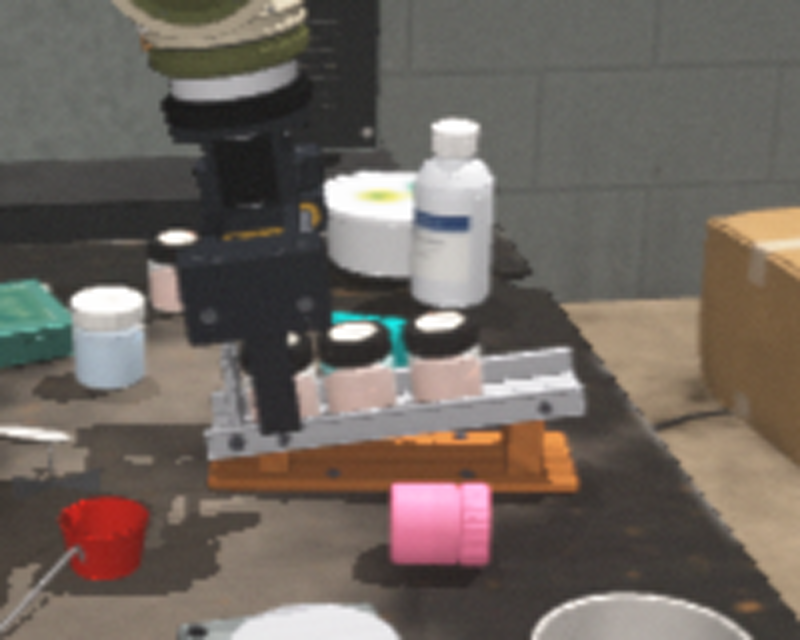

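The near finger at crop (278,390) straddles the front jar (lid at about (285,345)), clear of the middle jar, so I'll close here.

Call:
{"name": "arm_command", "arguments": {"increments": [[0,0,0,0,0,0,255],[0,0,0,0,0,0,255],[0,0,0,0,0,0,255],[0,0,0,0,0,0,255],[0,0,0,0,0,0,255],[0,0,0,0,0,0,255],[0,0,0,0,0,0,255],[0,0,0,0,0,0,255]]}}

```text
time_s: 3.3
ee_pos: [0.4478, 0.0185, 0.0408]
eef_rot: [3.119, -0.202, 0.218]
contact_force: [0.4, 0.3, -0.4]
width: 0.0373
grip_force: 30.9
```

Call:
{"name": "arm_command", "arguments": {"increments": [[-0.001,0,0.01,0,0,0,255],[-0.003,0,0.02,0,0,0,255],[-0.004,0,0.03,0,0,0,255],[-0.003,0,0.025,0,0,0,255],[0,0,0,0,0,0,255],[0,0,0,0,0,0,255]]}}

```text
time_s: 3.9
ee_pos: [0.4367, 0.0184, 0.1259]
eef_rot: [3.118, -0.202, 0.219]
contact_force: [1.0, 0.6, -0.1]
width: 0.0376
grip_force: 30.9
```

Run:
```python
from m import *
U=Rn.from_euler('z',-.13).as_matrix(); A=tool(U,-1)
go([.429,-.206,.100],A); go([.429,-.206,.040],A)
```

```text
t 3.9 d mm [  -7.7 -224.4  -25.9] turn [ 1.03  7.98 -0.03] F [ 1.03  0.63 -0.15] w 37.6 g 30.9
t 3.9 d mm [  -7.7 -224.4  -85.9] turn [ 1.03  7.98 -0.03] F [ 1.03  0.63 -0.15] w 37.6 g 30.9
```

Call:
{"name": "arm_command", "arguments": {"increments": [[-0.001,-0.028,0,0.13,1,0,255],[-0.001,-0.028,0,0.13,1,0,255],[-0.001,-0.028,0,0.13,1,0,255],[-0.001,-0.028,0,0.13,1,0,255],[-0.001,-0.028,0,0.13,1,0,255],[-0.001,-0.028,0,0.13,1,0,255],[-0.001,-0.028,0,0.13,1,0,255],[-0.001,-0.028,-0.025,0.13,1,0,255],[0,0,0,0,0,0,255],[0,0,0,0,0,0,255]]}}

```text
time_s: 4.9
ee_pos: [0.4282, -0.205, 0.0996]
eef_rot: [-3.132, 0.204, 0.006]
contact_force: [-0.0, 0.9, -0.9]
width: 0.0375
grip_force: 30.9
```

Run:
```python
from m import *
U=Rn.from_euler('z',-.13).as_matrix(); A=tool(U,-1)
go([.429,-.206,.040],A)
S=cam('side'); save(S,'s2.png',(200,180,360,320),5)
```

```text
t 4.9 d mm [  0.8  -1.  -59.6] turn [-0.15 -0.19  0.02] F [-0.    0.86 -0.92] w 37.5 g 30.9
```

View pics/s2.png

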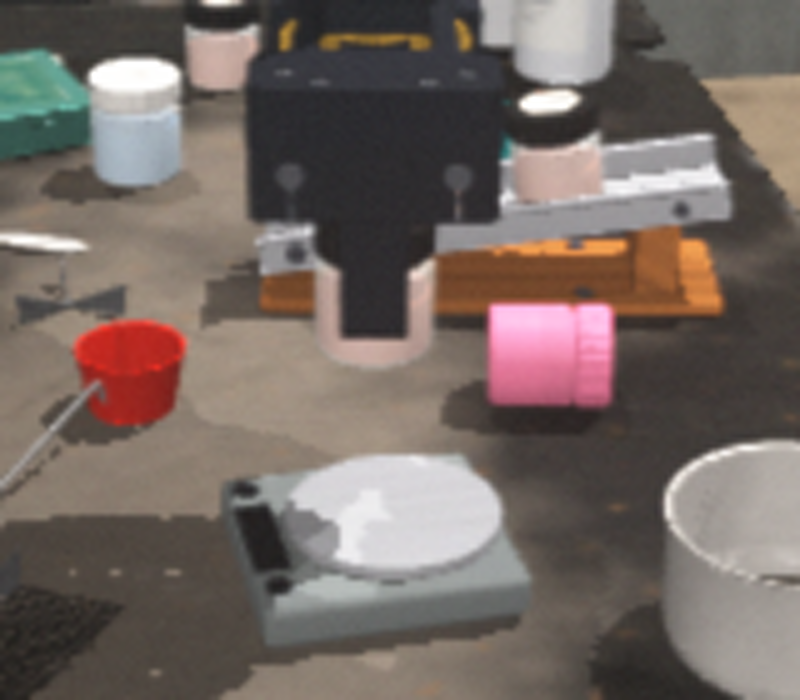

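The held jar is upright, with its bottom at crop (375,365). The finger is centred on it, and the pan below is at (395,512) and clear.

Call:
{"name": "arm_command", "arguments": {"increments": [[0.001,-0.001,-0.02,-0.1,-0.2,0,255],[0,0,-0.02,0,0,0,255],[0,0,-0.014,0,0,0,255],[0,0,-0.001,0,0,0,255],[0,0,0,0,0,0,255],[0,0,0,0,0,0,255]]}}

```text
time_s: 5.55
ee_pos: [0.4303, -0.2065, 0.0468]
eef_rot: [3.133, -0.202, 0.006]
contact_force: [-0.6, -0.0, -1.1]
width: 0.0375
grip_force: 30.9
```

Call:
{"name": "arm_command", "arguments": {"increments": [[0,0,-0.001,0,0,0,255],[0,0,-0.001,0,0,0,255],[0,0,0,0,0,0,255],[0,0,0,0,0,0,255]]}}

```text
time_s: 5.95
ee_pos: [0.4299, -0.2066, 0.0439]
eef_rot: [3.134, -0.203, 0.004]
contact_force: [-0.3, -0.9, 0.2]
width: 0.0375
grip_force: 30.9
```

Call:
{"name": "arm_command", "arguments": {"increments": [[0,0,-0.001,0,0,0,255],[0,0,0,0,0,0,255],[0,0,0,0,0,0,255]]}}

```text
time_s: 6.25
ee_pos: [0.4298, -0.2066, 0.0428]
eef_rot: [3.134, -0.203, 0.004]
contact_force: [1.2, 0.3, -0.7]
width: 0.0376
grip_force: 30.9
```

Call:
{"name": "arm_command", "arguments": {"increments": [[0,0,-0.001,0,0,0,255],[0,0,0,0,0,0,255],[0,0,0,0,0,0,255]]}}

```text
time_s: 6.55
ee_pos: [0.4298, -0.2066, 0.0418]
eef_rot: [3.134, -0.203, 0.004]
contact_force: [0.2, -1.0, -0.4]
width: 0.0373
grip_force: 30.9
```

Call:
{"name": "arm_command", "arguments": {"increments": [[0,0,-0.001,0,0,0,255],[0,0,0,0,0,0,255],[0,0,0,0,0,0,255]]}}

```text
time_s: 6.85
ee_pos: [0.4298, -0.2066, 0.0408]
eef_rot: [3.134, -0.203, 0.004]
contact_force: [1.1, 0.1, -0.3]
width: 0.0373
grip_force: 30.9
```

Call:
{"name": "arm_command", "arguments": {"increments": [[0,0,-0.001,0,0,0,255],[0,0,0,0,0,0,255],[0,0,0,0,0,0,255]]}}

```text
time_s: 7.15
ee_pos: [0.4298, -0.2066, 0.0398]
eef_rot: [3.134, -0.203, 0.004]
contact_force: [0.1, -0.2, -0.1]
width: 0.0374
grip_force: 30.9
```

Call:
{"name": "arm_command", "arguments": {"increments": [[0,0,-0.0007,0,0,0,255],[0,0,0,0,0,0,255],[0,0,0,0,0,0,255]]}}

```text
time_s: 7.45
ee_pos: [0.4299, -0.2066, 0.0392]
eef_rot: [3.134, -0.203, 0.004]
contact_force: [-0.5, 0.1, 0.1]
width: 0.0372
grip_force: 30.9
```

Call:
{"name": "arm_command", "arguments": {"increments": [[0,0,-0.0007,0,0,0,255],[0,0,0,0,0,0,255],[0,0,0,0,0,0,255]]}}

```text
time_s: 7.75
ee_pos: [0.43, -0.2067, 0.0391]
eef_rot: [3.134, -0.203, 0.005]
contact_force: [-1.7, 0.8, 8.7]
width: 0.0372
grip_force: 30.7
```

Call:
{"name": "arm_command", "arguments": {"increments": [[0,0,-0.0007,0,0,0,255],[0,0,0,0,0,0,255],[0,0,0,0,0,0,255]]}}

```text
time_s: 8.05
ee_pos: [0.43, -0.2067, 0.039]
eef_rot: [3.133, -0.203, 0.005]
contact_force: [-5.3, 3.1, 17.6]
width: 0.0375
grip_force: 30.5
```

Contact was found at TCP z = 0.0391. I'll back off and release.

Call:
{"name": "arm_command", "arguments": {"increments": [[0,0,0.0013,0,0,0,255],[0,0,0,0,0,0,200],[0,0,0,0,0,0,100],[0,0,0,0,0,0,0],[0,0,0,0,0,0,0],[0,0,0,0,0,0,0],[0,0,0,0,0,0,0],[0,0,0,0,0,0,0]]}}

```text
time_s: 8.85
ee_pos: [0.4298, -0.2066, 0.039]
eef_rot: [3.134, -0.203, 0.004]
contact_force: [1.0, -0.7, -0.7]
width: 0.0831
grip_force: 0.0
```

Call:
{"name": "arm_command", "arguments": {"increments": [[0,0,0.02,0,0,0,0],[0,0,0.04,0,0,0,0],[0,0,0.05,0,0,0,0],[0,0.04,0.02,0,0,0,0],[0,0.04,0,0,0,0,0],[0,0.04,0,0,0,0,0],[0,0.04,0,0,0,0,0],[0,0.04,0,0,0,0,0],[0,0.04,0,0,0,0,0],[0,0.04,0,0,0,0,0]]}}

```text
time_s: 9.85
ee_pos: [0.4295, 0.075, 0.1691]
eef_rot: [3.134, -0.203, 0.004]
contact_force: [0.8, -0.4, 0.4]
width: 0.0882
grip_force: 0.0
```

Run:
```python
from m import *
U=Rn.from_euler('z',-.13).as_matrix(); A=tool(U,-1)
go([.4085,.2715,.10],A); go([.4085,.2715,.012],A)
T=cam('top');S=cam('side'); 
import pickle; pickle.dump((T,S),open('c1.pkl','wb'))
import numpy as np
for c,p in ((T,proj(T,[[.43,-.2067,.069]])[0]),(S,proj(S,[[.43,-.2067,.069]])[0])): print(p.round(1))
a,ax=disc(T,proj(T,[[.43,-.2067,.069]])[0].round()); b,bx=disc(S,proj(S,[[.43,-.2067,.069]])[0].round(),9)
print(a,ax,b,bx,tri(T,a,S,b), onz(T,a,.069))
```

```text
t 9.85 d mm [-21.  196.5 -69.1] turn [ 0.08  0.15 -0.03] F [ 0.76 -0.37  0.42] w 88.2 g 0.0
t 9.85 d mm [ -21.   196.5 -157.1] turn [ 0.08  0.15 -0.03] F [ 0.76 -0.37  0.42] w 88.2 g 0.0
[401.1 202.7]
[275.6 256.3]
[400.01256084 203.50492287] [28.59622955 30.12075615] [275.5461874  256.33321762] [ 7.56001902 15.5646925 ] (array([ 0.42937991, -0.20490949,  0.06790203]), np.float64(0.0015027354779277686)) [ 0.4285218  -0.20453582  0.069     ]
```

The jar is standing on the pan with its lid at z ≈ 0.068, within about 2 mm of pan centre. Next is the spare.

Call:
{"name": "arm_command", "arguments": {"increments": [[-0.003,0.028,0,0,0,0,0],[-0.003,0.028,0,0,0,0,0],[-0.003,0.028,0,0,0,0,0],[-0.003,0.028,0,0,0,0,0],[-0.003,0.028,-0.01,0,0,0,0],[-0.003,0.028,-0.03,0,0,0,0],[-0.003,0.028,-0.03,0.1,0.1,0,0],[0,0,0,0,0,0,0],[0,0,0,0,0,0,0]]}}

```text
time_s: 10.85
ee_pos: [0.409, 0.269, 0.0989]
eef_rot: [3.135, -0.202, 0.0]
contact_force: [0.4, 0.4, 0.8]
width: 0.0883
grip_force: 0.0
```

Run:
```python
from m import *
U=Rn.from_euler('z',-.13).as_matrix(); A=tool(U,-1)
go([.4085,.2715,.0165],A)
```

```text
t 10.85 d mm [ -0.5   2.5 -82.4] turn [ 0.01  0.   -0.07] F [0.39 0.43 0.82] w 88.3 g 0.0
```

Call:
{"name": "arm_command", "arguments": {"increments": [[-0.0005,0.0025,-0.02,0,0,0,0],[0,0,-0.025,0,0,0,0],[0,0,-0.022,0,0,0,0],[0,0,-0.0145,0,0,0,0],[0,0,0,0,0,0,0],[0,0,0,0,0,0,0],[0,0,0,0,0,0,100]]}}

```text
time_s: 11.55
ee_pos: [0.4093, 0.2718, 0.0189]
eef_rot: [-3.134, 0.204, -0.005]
contact_force: [0.9, -0.2, 0.6]
width: 0.082
grip_force: 0.0
```

Call:
{"name": "arm_command", "arguments": {"increments": [[0,0,0,0,0,0,255],[0,0,0,0,0,0,255],[0,0,0,0,0,0,255],[0,0,0,0,0,0,255],[0,0,0,0,0,0,255],[0,0,0,0,0,0,255],[0,0,0,0,0,0,255],[0,0,0,0,0,0,255]]}}

```text
time_s: 12.35
ee_pos: [0.4083, 0.2719, 0.0175]
eef_rot: [-3.135, 0.203, -0.001]
contact_force: [0.8, -0.9, 0.7]
width: 0.0374
grip_force: 30.0
```

Call:
{"name": "arm_command", "arguments": {"increments": [[0,0,0.01,0,0,0,255],[0,0,0.03,0,0,0,255],[0,0,0.04,0,0,0,255],[0,0,0.04,0,0,0,255],[0,0,0.03,0,0,0,255],[0,0,0,0,0,0,255],[0,0,0,0,0,0,255]]}}

```text
time_s: 13.05
ee_pos: [0.4082, 0.2719, 0.1678]
eef_rot: [-3.134, 0.203, -0.002]
contact_force: [-0.8, 0.1, -1.0]
width: 0.0374
grip_force: 30.0
```

Run:
```python
from m import *
R,o=lane(); A=tool(R,-1)
back=np.array([.5277,.0046,.0822]); print(((back-o)@R*1e3).round(1))
s=(back-o)@R
for h in(.09,.017): go(o+R@np.array([s[0]+.045,.0005,h]),A)
S=cam('side'); save(S,'s3.png',(150,60,350,210),4)
```

```text
[107.5  -0.2  45.6]
t 13.05 d mm [ 157.7 -271.5  -35.4] turn [-1.07 -7.88 -0.04] F [-0.82  0.11 -1.04] w 37.4 g 30.0
t 13.05 d mm [ 167.8 -272.9 -107.7] turn [-1.07 -7.88 -0.04] F [-0.82  0.11 -1.04] w 37.4 g 30.0
```

View pics/s3.png

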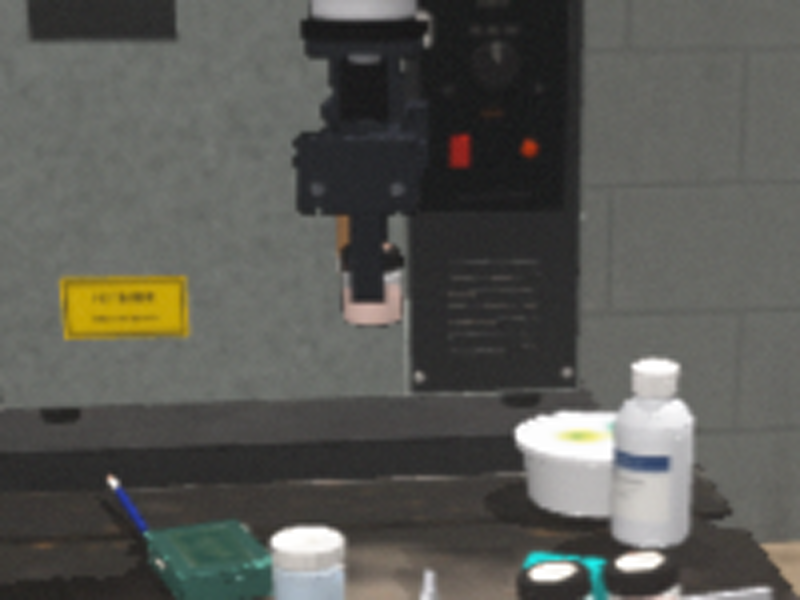

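The spare is held upright at crop (372,300). I'll carry it over to the open back end of the lane.

Call:
{"name": "arm_command", "arguments": {"increments": [[0.015,-0.027,0,-0.1,-0.8,0,255],[0.016,-0.027,0,-0.1,-0.8,0,255],[0.016,-0.027,0,-0.1,-0.8,0,255],[0.016,-0.027,0,-0.1,-0.8,0,255],[0.016,-0.027,0,-0.1,-0.8,0,255],[0.016,-0.027,0,-0.1,-0.8,0,255],[0.016,-0.027,0,-0.1,-0.8,0,255],[0.016,-0.027,0,-0.1,-0.8,0,255],[0.015,-0.027,0,-0.1,-0.8,0,255],[0.015,-0.028,-0.01,-0.1,-0.7,0,255]]}}

```text
time_s: 14.1
ee_pos: [0.5657, -0.0002, 0.1568]
eef_rot: [3.119, -0.202, 0.218]
contact_force: [0.3, -0.8, -0.5]
width: 0.0371
grip_force: 30.0
```

Call:
{"name": "arm_command", "arguments": {"increments": [[0,0,-0.02,0,0,0,255],[0,0,0,0,0,0,255],[0,0,0,0,0,0,255]]}}

```text
time_s: 14.4
ee_pos: [0.5648, 0.0013, 0.1368]
eef_rot: [3.12, -0.202, 0.214]
contact_force: [-0.4, 0.4, -1.1]
width: 0.0374
grip_force: 30.0
```

Run:
```python
from m import *
R,o=lane(); A=tool(R,-1)
for h in(.025,.017): go(o+R@np.array([.1515,0,h]),A)
S=cam('side'); save(S,'s4.png',(220,100,400,240),4)
T=cam('top'); save(T,'t4.png',(240,80,340,240),4)
```

```text
t 14.4 d mm [  9.   -2.5 -68.9] turn [-0.09 -0.15 -0.06] F [-0.45  0.45 -1.05] w 37.4 g 30.0
t 14.4 d mm [ 10.1  -2.6 -76.8] turn [-0.09 -0.15 -0.06] F [-0.45  0.45 -1.05] w 37.4 g 30.0
```

View pics/s4.png

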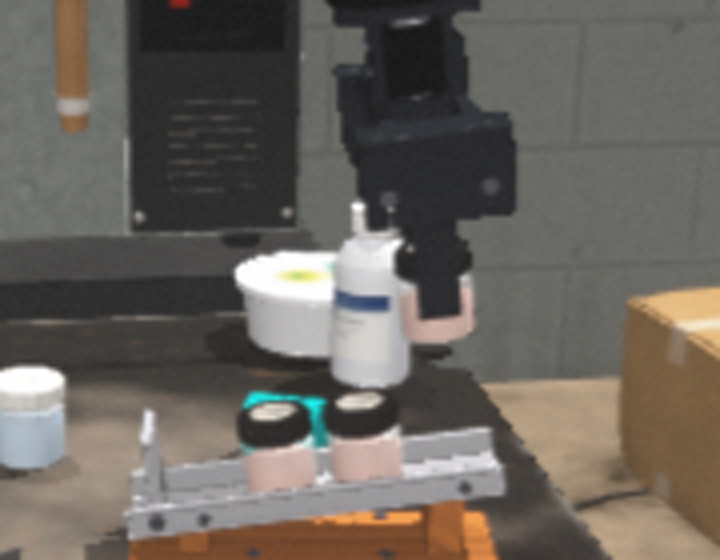

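The spare hangs over the back end at crop (440,300), tilted to match the lane. The two remaining jars, at (275,440) and (362,430), are undisturbed.

Call:
{"name": "arm_command", "arguments": {"increments": [[0.006,-0.0025,-0.018,0,-0.1,0,255],[0.002,0,-0.02,0,0,0,255],[0.001,0,-0.018,0,0,0,255],[0,0,-0.012,0,0,0,255],[0,0,0,0,0,0,255],[0,0,0,0,0,0,255]]}}

```text
time_s: 15.1
ee_pos: [0.5747, -0.0015, 0.0703]
eef_rot: [3.119, -0.202, 0.222]
contact_force: [-1.1, 0.2, -0.1]
width: 0.0372
grip_force: 30.0
```

```bash
cat > w.py <<'E'
from m import *
R,o=lane(); s=telemetry.read_state()
print('lane mm',((s['ee_pos']-o)@R*1e3).round(2),'F lane',(np.array(s['contact_force'])@R).round(2),'w',round(s['width']*1e3,1),'t',s['time_s'])
E
python3 w.py
```

```text
lane mm [ 1.5275e+02 -1.4000e-01  2.7280e+01] F lane [-1.11  0.08  0.04] w 37.2 t 15.1
```

Call:
{"name": "arm_command", "arguments": {"increments": [[0,0,-0.004,0,0,0,255],[0,0,-0.002,0,0,0,255],[0,0,0,0,0,0,255],[0,0,0,0,0,0,255]]}}

```text
time_s: 15.5
ee_pos: [0.5744, -0.0016, 0.0637]
eef_rot: [3.119, -0.202, 0.221]
contact_force: [-0.0, 0.1, -0.3]
width: 0.0375
grip_force: 30.0
```

Call:
{"name": "arm_command", "arguments": {"increments": [[0,0,-0.001,0,0,0,255],[0,0,0,0,0,0,255],[0,0,0,0,0,0,255]]}}

```text
time_s: 15.8
ee_pos: [0.5743, -0.0016, 0.0625]
eef_rot: [3.119, -0.202, 0.221]
contact_force: [0.2, -0.4, -0.3]
width: 0.0376
grip_force: 30.0
```

Call:
{"name": "arm_command", "arguments": {"increments": [[0,0,-0.001,0,0,0,255],[0,0,0,0,0,0,255],[0,0,0,0,0,0,255]]}}

```text
time_s: 16.1
ee_pos: [0.5743, -0.0016, 0.0615]
eef_rot: [3.119, -0.202, 0.221]
contact_force: [-0.8, 0.7, -0.9]
width: 0.0374
grip_force: 30.0
```

Call:
{"name": "arm_command", "arguments": {"increments": [[0,0,-0.0007,0,0,0,255],[0,0,0,0,0,0,255],[0,0,0,0,0,0,255]]}}

```text
time_s: 16.4
ee_pos: [0.5743, -0.0016, 0.0608]
eef_rot: [3.119, -0.202, 0.221]
contact_force: [-1.2, -0.4, 0.2]
width: 0.037
grip_force: 30.0
```

Call:
{"name": "arm_command", "arguments": {"increments": [[0,0,-0.0007,0,0,0,255],[0,0,0,0,0,0,255],[0,0,0,0,0,0,255]]}}

```text
time_s: 16.7
ee_pos: [0.5745, -0.0016, 0.0603]
eef_rot: [3.119, -0.202, 0.221]
contact_force: [-0.4, -0.3, 2.1]
width: 0.0371
grip_force: 30.0
```

Call:
{"name": "arm_command", "arguments": {"increments": [[0,0,-0.0004,0,0,0,255],[0,0,0,0,0,0,255],[0,0,0,0,0,0,255]]}}

```text
time_s: 17.0
ee_pos: [0.5745, -0.0016, 0.0603]
eef_rot: [3.119, -0.202, 0.222]
contact_force: [-2.0, 0.9, 4.8]
width: 0.0372
grip_force: 30.0
```

```bash
python3 w.py
```

```text
lane mm [151.18  -0.29  17.32] F lane [-1.41  0.61  5.  ] w 37.2 t 17.0
```

Seated at lane x ≈ 151 with about 5 N on the floor. Now to release, lift along the normal, go behind the jar and shut the fingers.

Call:
{"name": "arm_command", "arguments": {"increments": [[0,0,0.0004,0,0,0,255],[0,0,0,0,0,0,200],[0,0,0,0,0,0,100],[0,0,0,0,0,0,0],[0,0,0,0,0,0,0],[0,0,0,0,0,0,0],[0,0,0,0,0,0,0],[0,0,0,0,0,0,0]]}}

```text
time_s: 17.8
ee_pos: [0.5743, -0.0016, 0.0601]
eef_rot: [3.119, -0.202, 0.221]
contact_force: [-0.2, -0.6, 0.5]
width: 0.0832
grip_force: 0.0
```

Call:
{"name": "arm_command", "arguments": {"increments": [[-0.0015,0,0.01,0,0,0,0],[-0.004,0,0.03,0,0,0,0],[-0.003,0,0.025,0,0,0,0],[0.02,-0.002,0,0,0,0,255],[0.025,-0.003,0,0,0,0,255],[0,0,0,0,0,0,255],[0,0,0,0,0,0,255],[0,0,0,0,0,0,255],[0,0,0,0,0,0,255],[0,0,0,0,0,0,255]]}}

```text
time_s: 18.8
ee_pos: [0.6105, -0.0065, 0.1253]
eef_rot: [3.119, -0.202, 0.221]
contact_force: [0.2, -0.8, -0.3]
width: 0.0342
grip_force: 0.0
```

```bash
python3 w.py
python3 - <<'E'
from m import *
R,o=lane(); A=tool(R,-1)
go(o+R@np.array([.190,0,.030]),A); print('-x lane per mm',(-R[:,0]).round(4))
S=cam('side'); T=cam('top')
a=S['color'][150:250,220:360]; b=T['color'][110:210,240:340]
im=np.hstack([cv2.resize(a,(560,400),interpolation=cv2.INTER_CUBIC)[:, :420],cv2.resize(b,(380,400),interpolation=cv2.INTER_CUBIC)])
cv2.imwrite('pics/j5.png',im[...,::-1])
E
```

```text
lane mm [196.23  -0.48  76.66] F lane [ 0.22 -0.81 -0.3 ] w 34.2 t 18.8
t 18.8 d mm [  0.4   0.4 -47.1] turn [-0.06  0.08 -0.04] F [ 0.15 -0.84 -0.27] w 34.2 g 0.0
-x lane per mm [-0.9819  0.1284 -0.1395]
```

View pics/j5.png

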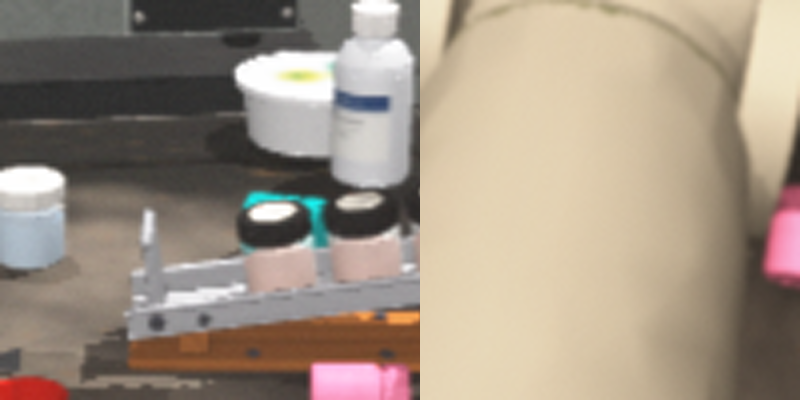

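The left half shows the middle jar at (275,240) and the back jar at (362,235) standing untouched; the arm hides the lane in the top half. I'll move down behind the row and check the spare by numbers.

Call:
{"name": "arm_command", "arguments": {"increments": [[0,0,-0.015,0,0,0,255],[0,0,-0.015,0,0,0,255],[0,0,-0.015,0,0,0,255],[0,0,-0.001,0,0,0,255],[0,0,0,0,0,0,255],[0,0,0,0,0,0,255],[0,0,0,0,0,0,255]]}}

```text
time_s: 19.6
ee_pos: [0.6112, -0.0066, 0.08]
eef_rot: [3.119, -0.202, 0.223]
contact_force: [-0.1, 0.4, 0.0]
width: 0.0005
grip_force: 0.0
```

```bash
python3 w.py
cat > jars.py <<'E'
from m import *
import sys
R,o=lane(); S=cam('side')
for s in map(float,sys.argv[1:]):
    X=o+R@np.array([s/1e3,0,.046]); p=proj(S,[X])[0]
    try:
        q,ax=disc(S,p.round(),8,150,8); oo,d=ray(S,q)
        n=R[:,2]; Y=oo+d*((o+.046*n-oo)@n)/(d@n)
        print('pred',s,p.round(1),q.round(1),ax.round(1),'lane',((Y-o)@R*1e3).round(1))
    except Exception as e: print(s,p,e)
E
python3 jars.py 63 107 151
```

```text
lane mm [190.6   -0.56  31.67] F lane [-0.14  0.36  0.07] w 0.5 t 19.6
pred 63.0 [287.9 202.4] [286.8 201.6] [ 6.7 11.9] lane [60.9  5.3 46. ]
pred 107.0 [309.  199.7] [309.  199.8] [ 3.8 11.7] lane [106.9  -0.5  46. ]
pred 151.0 [330.2 197. ] [329.9 197.1] [3.8 9.9] lane [150.3  -0.5  46. ]
```

Call:
{"name": "arm_command", "arguments": {"increments": [[-0.004,0.0005,-0.0006,0,0,0,255],[-0.004,0.0005,-0.0006,0,0,0,255],[-0.004,0.0005,-0.0006,0,0,0,255],[-0.003,0.0004,-0.0004,0,0,0,255],[-0.003,0.0004,-0.0004,0,0,0,255],[-0.003,0.0004,-0.0004,0,0,0,255],[-0.003,0.0004,-0.0004,0,0,0,255],[-0.003,0.0004,-0.0004,0,0,0,255],[-0.003,0.0004,-0.0004,0,0,0,255],[-0.003,0.0004,-0.0004,0,0,0,255]]}}

```text
time_s: 20.65
ee_pos: [0.5776, -0.0022, 0.0745]
eef_rot: [3.119, -0.202, 0.221]
contact_force: [1.0, -0.4, -0.6]
width: 0.0005
grip_force: 0.2
```

```bash
python3 w.py; python3 jars.py 60 99 138
```

```text
lane mm [156.29  -0.55  30.99] F lane [ 0.97 -0.27 -0.76] w 0.5 t 20.65
pred 60.0 [286.4 202.6] [284.  201.7] [ 5.9 15. ] lane [55.   6.9 46. ]
pred 99.0 [305.1 200.2] [300.1 201.2] [ 3.6 10.2] lane [88.4 -1.9 46. ]
pred 138.0 [323.9 197.8] [318.3 198.5] [3.6 7.1] lane [ 1.263e+02 -1.000e-01  4.600e+01]
```

Call:
{"name": "arm_command", "arguments": {"increments": [[-0.003,0.0004,-0.0004,0,0,0,255],[-0.003,0.0004,-0.0004,0,0,0,255],[-0.003,0.0004,-0.0004,0,0,0,255],[-0.003,0.0004,-0.0004,0,0,0,255],[-0.003,0.0004,-0.0004,0,0,0,255],[-0.003,0.0004,-0.0004,0,0,0,255],[-0.002,0.0003,-0.0003,0,0,0,255],[0,0,0,0,0,0,255],[0,0,0,0,0,0,255]]}}

```text
time_s: 21.6
ee_pos: [0.5578, 0.0004, 0.0718]
eef_rot: [3.119, -0.202, 0.221]
contact_force: [0.5, 0.0, -0.1]
width: 0.0005
grip_force: 0.0
```

```bash
python3 w.py; python3 jars.py 66 104; for i in 1 2 3; do python3 w.py; done
```

```text
lane mm [136.15  -0.49  31.12] F lane [ 0.48  0.07 -0.22] w 0.5 t 21.6
pred 66.0 [289.3 202.2] [290.1 202.5] [ 3.9 10.5] lane [67.6 -1.9 46. ]
pred 104.0 [307.5 199.9] [307.8 199.9] [3.3 9.8] lane [104.6  -0.2  46. ]
lane mm [136.21  -0.47  31.14] F lane [-0.93  0.06 -0.17] w 0.5 t 21.65
lane mm [136.21  -0.47  31.14] F lane [-0.93  0.06 -0.17] w 0.5 t 21.65
lane mm [136.21  -0.47  31.14] F lane [-0.93  0.06 -0.17] w 0.5 t 21.65
```

Call:
{"name": "arm_command", "arguments": {"increments": [[-0.002,0.0003,-0.0003,0,0,0,255],[-0.002,0.0003,-0.0003,0,0,0,255],[-0.002,0.0003,-0.0003,0,0,0,255],[-0.001,0.0001,-0.0001,0,0,0,255],[0,0,0,0,0,0,255],[0,0,0,0,0,0,255]]}}

```text
time_s: 22.25
ee_pos: [0.5507, 0.0015, 0.0707]
eef_rot: [3.119, -0.202, 0.22]
contact_force: [-0.2, 0.9, -0.4]
width: 0.0005
grip_force: 0.0
```

```bash
python3 w.py; python3 jars.py 60 98
```

```text
lane mm [128.89  -0.36  31.05] F lane [-0.36  0.89 -0.32] w 0.5 t 22.25
pred 60.0 [286.4 202.6] [287.  202.8] [ 3.5 11.3] lane [61.1 -1.7 46. ]
pred 98.0 [304.6 200.3] [304.5 200.4] [3.6 9.2] lane [97.6 -0.5 46. ]
```

Call:
{"name": "arm_command", "arguments": {"increments": [[-0.001,0.0001,-0.0001,0,0,0,255],[0,0,0,0,0,0,255],[-0.001,0.0001,-0.0001,0,0,0,255],[0,0,0,0,0,0,255],[0,0,0,0,0,0,255]]}}

```text
time_s: 22.8
ee_pos: [0.5488, 0.0017, 0.0706]
eef_rot: [3.119, -0.202, 0.221]
contact_force: [-0.6, -0.3, 0.3]
width: 0.0009
grip_force: 0.0
```

Call:
{"name": "arm_command", "arguments": {"increments": [[-0.0008,0.0001,-0.0001,0,0,0,255],[0,0,0,0,0,0,255],[0,0,0,0,0,0,255]]}}

```text
time_s: 23.1
ee_pos: [0.548, 0.0017, 0.0705]
eef_rot: [3.119, -0.202, 0.221]
contact_force: [-0.0, 0.7, 0.5]
width: 0.0004
grip_force: 0.0
```

Call:
{"name": "arm_command", "arguments": {"increments": [[-0.0008,0.0001,-0.0001,0,0,0,255],[0,0,0,0,0,0,255],[0,0,0,0,0,0,255]]}}

```text
time_s: 23.4
ee_pos: [0.5474, 0.0018, 0.0705]
eef_rot: [3.119, -0.202, 0.222]
contact_force: [1.5, -0.2, 0.1]
width: 0.0003
grip_force: 0.7
```

Call:
{"name": "arm_command", "arguments": {"increments": [[-0.0004,0.0001,-0.0001,0,0,0,255],[0,0,0,0,0,0,255],[0,0,0,0,0,0,255]]}}

```text
time_s: 23.7
ee_pos: [0.5472, 0.0018, 0.0705]
eef_rot: [3.119, -0.202, 0.223]
contact_force: [3.6, -0.7, -0.4]
width: 0.0004
grip_force: 1.9
```

Call:
{"name": "arm_command", "arguments": {"increments": [[-0.0005,0.0001,-0.0001,0,0,0,255],[0,0,0,0,0,0,255],[0,0,0,0,0,0,255]]}}

```text
time_s: 24.0
ee_pos: [0.547, 0.0019, 0.0706]
eef_rot: [3.119, -0.202, 0.224]
contact_force: [5.6, 0.1, -0.2]
width: 0.0004
grip_force: 2.8
```

```bash
python3 w.py; python3 jars.py 57 95
```

```text
lane mm [125.22  -0.44  31.45] F lane [ 5.48  0.78 -0.98] w 0.4 t 24.0
pred 57.0 [285.  202.8] [284.8 203.2] [ 3.5 11.1] lane [56.6 -2.4 46. ]
pred 95.0 [303.2 200.4] [302.8 200.6] [3.4 8.9] lane [94.2 -0.4 46. ]
```

Call:
{"name": "arm_command", "arguments": {"increments": [[-0.0004,0.0001,-0.0001,0,0,0,255],[0,0,0,0,0,0,255],[0,0,0,0,0,0,255]]}}

```text
time_s: 24.35
ee_pos: [0.547, 0.0019, 0.0707]
eef_rot: [3.119, -0.202, 0.226]
contact_force: [6.4, -1.6, 0.4]
width: 0.0007
grip_force: 3.4
```

Call:
{"name": "arm_command", "arguments": {"increments": [[-0.0003,0,0,0,0,0,255],[0,0,0,0,0,0,255],[0,0,0,0,0,0,255]]}}

```text
time_s: 24.65
ee_pos: [0.5469, 0.0018, 0.0708]
eef_rot: [3.118, -0.202, 0.227]
contact_force: [7.3, -1.8, -0.0]
width: 0.0007
grip_force: 3.8
```

Call:
{"name": "arm_command", "arguments": {"increments": [[0,0,0,0,0,0,255],[0,0,0,0,0,0,255]]}}

```text
time_s: 24.85
ee_pos: [0.5469, 0.0018, 0.0708]
eef_rot: [3.118, -0.202, 0.226]
contact_force: [7.5, -1.0, 0.2]
width: 0.0004
grip_force: 3.8
```

Call:
{"name": "arm_command", "arguments": {"increments": [[0,0,0,0,0,0,255],[0,0,0,0,0,0,255]]}}

```text
time_s: 25.05
ee_pos: [0.5469, 0.0018, 0.0708]
eef_rot: [3.118, -0.202, 0.226]
contact_force: [7.1, -1.3, 0.7]
width: 0.0002
grip_force: 3.8
```

Call:
{"name": "arm_command", "arguments": {"increments": [[0,0,0,0,0,0,255],[0,0,0,0,0,0,255]]}}

```text
time_s: 25.25
ee_pos: [0.5469, 0.0018, 0.0708]
eef_rot: [3.118, -0.202, 0.227]
contact_force: [7.9, 0.0, 0.1]
width: 0.0004
grip_force: 3.8
```

Call:
{"name": "arm_command", "arguments": {"increments": [[-0.0002,0,0,0,0,0,255],[0,0,0,0,0,0,255],[0,0,0,0,0,0,255],[0,0,0,0,0,0,255],[0,0,0,0,0,0,255],[0,0,0,0,0,0,255],[0,0,0,0,0,0,255],[0,0,0,0,0,0,255]]}}

```text
time_s: 26.05
ee_pos: [0.5468, 0.0018, 0.0709]
eef_rot: [3.118, -0.202, 0.227]
contact_force: [7.8, -1.7, 0.8]
width: 0.0003
grip_force: 4.0
```

```bash
python3 w.py
```

```text
lane mm [125.08  -0.55  31.75] F lane [ 8.01 -0.7  -0.32] w 0.3 t 26.05
```

The row was held at about 8 N for over half a second. Now I'll back away up the lane gently, then raise.

Call:
{"name": "arm_command", "arguments": {"increments": [[-0.0,0,0,0,0,0,255],[0.001,-0.0001,0.0001,0,0,0,255],[0.002,-0.0003,0.0003,0,0,0,255],[0.004,-0.0005,0.0006,0,0,0,255],[0.01,-0.0013,0.0014,0,0,0,255],[0.02,-0.0026,0.0028,0,0,0,255],[0.02,-0.0026,0.0028,0,0,0,255],[0,0,0.04,0,0,0,255],[0,0,0.05,0,0,0,255],[0,0,0.03,0,0,0,255]]}}

```text
time_s: 27.05
ee_pos: [0.6028, -0.0053, 0.2013]
eef_rot: [3.119, -0.202, 0.224]
contact_force: [-0.3, -0.1, 0.7]
width: 0.0004
grip_force: 0.0
```

```bash
python3 w.py; python3 jars.py 18 57 96
python3 - <<'E'
from m import *
S=cam('side');T=cam('top')
p=proj(S,[[.43,-.2067,.069]])[0]; b,bx=disc(S,p.round(),9); print('pan jar',p.round(1),b.round(1),bx.round(1), onz(S,b,.069).round(4))
E
```

```text
lane mm [199.14  -0.29 152.97] F lane [-0.18 -0.11  0.75] w 0.4 t 27.05
pred 18.0 [266.4 205.2] [266.4 205.1] [ 4.8 11.1] lane [18.   0.2 46. ]
pred 57.0 [285.  202.8] [285.1 203.2] [ 3.5 11. ] lane [57.1 -2.6 46. ]
pred 96.0 [303.7 200.4] [304.3 200.5] [ 3.9 11.5] lane [97.1 -1.2 46. ]
pan jar [275.6 256.3] [275.6 256.4] [ 7.4 15.4] [ 0.4299 -0.2071  0.069 ]
```

The row's centres are at about 18, 57 and 97 mm. I'll clear the arm from the top view to check that last gap once more.

Call:
{"name": "arm_command", "arguments": {"increments": [[0,-0.04,0.03,0,0,0,255],[0,-0.045,0.02,0,0,0,255],[-0.02,-0.045,0,0,0,0,255],[-0.03,-0.045,0,0,0,0,255],[-0.03,-0.045,0,0,0,0,255],[-0.03,-0.045,0,0,0,0,255],[-0.03,-0.045,0,0,0,0,255],[-0.04,-0.045,0,0,0,0,255],[-0.04,-0.045,0,0,0,0,255],[-0.04,-0.04,0,0,0,0,255]]}}

```text
time_s: 28.2
ee_pos: [0.3679, -0.4126, 0.2462]
eef_rot: [3.123, -0.203, 0.218]
contact_force: [1.0, -0.2, -0.0]
width: 0.0006
grip_force: 0.0
```

Run:
```python
from m import *
R,o=lane(); n=R[:,2]
S=cam('side');T=cam('top'); print(telemetry.read_state()['ee_pos'])
for nm,c in(('S',S),('T',T)):
  for th in(120,140,160,180):
    out=[]
    for s in(18,57,96.5):
        try:
            q,ax=disc(c,proj(c,[o+R@np.array([s/1e3,0,.046])])[0].round(),8,th,8)
            oo,d=ray(c,q); Y=oo+d*((o+.046*n-oo)@n)/(d@n); out.append(((Y-o)@R*1e3)[:2].round(1).tolist()+ax.round(1).tolist())
        except Exception as e: out.append('x')
    print(nm,th,out)
```

```text
[ 0.36572606 -0.41488858  0.24590845]
S 120 [[18.7, 0.9, 5.5, 12.4], [59.0, 5.9, 8.2, 14.0], [96.8, -1.0, 5.2, 12.8]]
S 140 [[18.7, 0.4, 5.0, 12.1], [59.1, 5.3, 7.7, 13.5], [96.7, -1.0, 4.9, 12.4]]
S 160 [[18.7, 0.2, 4.6, 11.8], [57.5, -1.9, 4.7, 12.2], [96.7, -0.9, 4.6, 12.0]]
S 180 [[18.6, 0.1, 4.3, 11.5], [57.4, -2.3, 4.2, 11.9], [96.7, -0.9, 4.3, 11.7]]
T 120 [[19.0, 1.6, 14.1, 14.5], [57.8, -0.9, 14.1, 14.3], [96.7, 0.1, 14.2, 14.4]]
T 140 [[19.0, 1.5, 13.7, 13.9], [57.8, -0.9, 13.7, 13.9], [96.7, 0.1, 13.8, 14.0]]
T 160 [[19.0, 1.5, 13.3, 13.5], [57.8, -1.0, 13.3, 13.5], [96.7, 0.1, 13.4, 13.6]]
T 180 [[19.0, 1.5, 12.9, 13.1], [57.8, -1.0, 12.9, 13.1], [96.7, 0.1, 13.0, 13.2]]
```

The top view gives spacings of 38.9 and 38.9 mm along the lane, so the row is closed up.

```bash
python3 -c "
from rig import workorder; print(workorder.finish_job())"
```

```text
the job is handed in; nothing more can be done
None
```

The job is handed in at about 28 s: the oldest jar stands upright on the scale pan, the spare is loaded, and the row is closed up on the front stop after more than half a second at about 8 N.

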